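Lay out cut tube by length on the welding jig

ROBOT

A 6-joint arm with a two-finger parallel gripper is mounted at the origin on the work surface. World frame = base frame: x ahead of the robot, y to its left, z up, the work surface at z = 0. Lengths are in m, angles in rad, forces in N, time in s.
With the tool pointing down it reaches from about 0.3 to 0.875 m from the base axis. Payload 6.4 kg.
Tool frame: the origin (TCP) lies between the finger pads; the fingertips stand 25 mm ahead of it and the grasp point (between the pads) lies 6 mm ahead of it; z points along the fingers, y is the line along which they close (so a half turn about z gives the same grasp; the last joint's range is limited). The gripper opens to 85 mm and grips with 20 to 120 N. Pads are 22 mm wide; open, the fingers measure 114 mm over their backs; the gripper's body (76 mm by 85 mm) begins 54 mm behind the grasp point. The pads swing forward as they close: fully open they stand 13 mm farther back than shut.
Start: joints at [-1.397, 0.181, 1.607, -0, 1.354, -0.206], TCP at [0.213, -0.534, 0.256] pointing down, gripper open.
Joint ranges: [-2.99, 2.99], [-0.89, 2.07], [0.3, 2.58], [-1.14, 4.28], [0, 2.63], [-3.12, 3.12]. Speed limits (rad/s): [2.57, 2.57, 3.01, 3.14, 3.14, 3.14].

INTERFACE

Orientations are given as a unit quaternion [w, x, y, z].
In Python, from bench import ctrl gives the robot as it stands.
- The arm moves only by the tool servo_tool, never from a script. Its argument "series" is text: rows parted by semicolons, each of 7 numbers parted by spaces: the gripper command: -1 is fully open, 1 is shut, values between are in proportion, then the shift along the tool's x, y, z in m, then the turn, a rotation vector about the tool's x, y, z in degrees. A call has 1 to 12 rows; each row is the pose to reach, as a shift and turn from the pose commanded when the call began, along the tool's axes at that moment; what a row does not reach only later rows make up. A row lasts 1/12 s, in which the tool goes at most 41.7 mm and 7.16 degrees, less where a joint would pass 70% of its speed; a pose out of reach is approached as far as the arm can. A call with a gripper value outside its range is refused whole. The fingers move at their own pace and stop on an object; the grip force is fixed at half the most. Time passes only in rows, so rows that repeat a pose let the fingers close. It gives the time, the measured TCP pose, the force, the opening and the grip force at its end, in the units of the state.
- ctrl.get_obs(): the state, without advancing time (a new reading comes with each control period).
- ctrl.camera(name): name is "scene" or "top" or "wrist"; returns a dict with "img" (384x512x3 uint8, red, green, blue), "z_map" (384x512 float32, m along the optical axis (not along the pixel's ray), 0 where there is no reading), "fovy" (degrees; the focal length in pixels is half the picture's height over the tangent of half this angle, whatever the lens; pixels are square), "cx", "cy" (the principal point, pixels), "extrinsics" (4x4, takes a point from camera to world coordinates); the wrist camera has in their place "T_tool_cam" (4x4, takes a point from camera to tool coordinates, whose origin is the TCP and whose axes are the flange's). Camera axes: x right, y down, z forward; pixel columns grow to the right and rows downward; lengths in m; the calibration is good to about 2 mm. A picture is of the moment at which its call begins: read the wrist's pose just before it.
- ctrl.hand_in(): hands the job in; it is judged then, once.
The state is a dict: "time_s": time; "q": joint angles; "dq": joint speeds; "joint_efforts": joint torques, N m; "eef_pos": TCP position; "eef_rot": TCP orientation; "wrist_force": force on the tool from outside, world axes, zero at the start; "torque": the same for the moment, N m; "opening": opening from 0.0 (shut) to 1.0 (fully open); "grasp_force": force on a finger pad.
Only numpy, scipy, OpenCV 4.12 (cv2) and the standard library are available. Lean on these libraries where they do the work, as an engineer would, in place of code of your own. Each camera call takes 0.05 s, during which the arm holds its last target. There are 200 camera calls.

TASK

Lay the four cut pieces of square steel tube on the four teal rests of the jig, one on each, in order of length: the shortest on the rest next to the red magnet, then each longer than the one before, the longest at the other end. Each piece should lie flat and lengthwise along its rest, with its middle on the yellow line, and all should be let go and lying still at the end.

Things in the scene. Friction and masses are not known exactly. Their poses are not given: they have to be found in the camera images.
- tube_60_center (a point): Loose cut length of grey 25 x 25 mm square steel tube (3 mm wall, open ends), 60 mm long: the shortest of the four, about 87 g. The point is its very centre, 12.5 mm above whatever it lies on; its x axis runs along its length. Starts lying flat on the bench, any of the four lengths in any of the four places, its length within about 35 degrees of the world's y axis.
- tube_85_center (a point): Loose cut length of grey 25 x 25 mm square steel tube (3 mm wall, open ends), 85 mm long: the second shortest of the four, about 123 g. The point is its very centre, 12.5 mm above whatever it lies on; its x axis runs along its length. Starts lying flat on the bench, any of the four lengths in any of the four places, its length within about 35 degrees of the world's y axis.
- tube_110_center (a point): Loose cut length of grey 25 x 25 mm square steel tube (3 mm wall, open ends), 110 mm long: the second longest of the four, about 160 g. The point is its very centre, 12.5 mm above whatever it lies on; its x axis runs along its length. Starts lying flat on the bench, any of the four lengths in any of the four places, its length within about 35 degrees of the world's y axis.
- tube_135_center (a point): Loose cut length of grey 25 x 25 mm square steel tube (3 mm wall, open ends), 135 mm long: the longest of the four, about 196 g. The point is its very centre, 12.5 mm above whatever it lies on; its x axis runs along its length. Starts lying flat on the bench, any of the four lengths in any of the four places, its length within about 35 degrees of the world's y axis.
- rest_a_top (a point): One of the four alike fixed rests: a flat teal strip 145 mm long (its x axis), 36 mm wide and 6 mm thick on the bed plate, with a 6 mm yellow line across its middle. The point is the centre of its top face, 16 mm above the bench, in the middle of the yellow line. The four lie side by side about 90 mm apart across their length, each slightly askew; the letters do not tell which comes where in the row. The rust-brown steel bed plate around them (150 x 490 mm) is 10 mm thick.
- rest_b_top (a point): One of the four alike fixed rests: a flat teal strip 145 mm long (its x axis), 36 mm wide and 6 mm thick on the bed plate, with a 6 mm yellow line across its middle. The point is the centre of its top face, 16 mm above the bench, in the middle of the yellow line. The four lie side by side about 90 mm apart across their length, each slightly askew; the letters do not tell which comes where in the row. The rust-brown steel bed plate around them (150 x 490 mm) is 10 mm thick.
- rest_c_top (a point): One of the four alike fixed rests: a flat teal strip 145 mm long (its x axis), 36 mm wide and 6 mm thick on the bed plate, with a 6 mm yellow line across its middle. The point is the centre of its top face, 16 mm above the bench, in the middle of the yellow line. The four lie side by side about 90 mm apart across their length, each slightly askew; the letters do not tell which comes where in the row. The rust-brown steel bed plate around them (150 x 490 mm) is 10 mm thick.
- rest_d_top (a point): One of the four alike fixed rests: a flat teal strip 145 mm long (its x axis), 36 mm wide and 6 mm thick on the bed plate, with a 6 mm yellow line across its middle. The point is the centre of its top face, 16 mm above the bench, in the middle of the yellow line. The four lie side by side about 90 mm apart across their length, each slightly askew; the letters do not tell which comes where in the row. The rust-brown steel bed plate around them (150 x 490 mm) is 10 mm thick.
- magnet_red: Fixed red magnet, a block 70 x 36 mm, 12 mm high, with a round steel button on top, on one end of the bed plate (either end). Origin at the centre of its underside, 10 mm above the bench; in line with the row of rests, about 80 mm from the nearest rest's centre, 170, 260 and 350 mm from the others. A black block of the same shape (not listed) marks the other end.
There are look-alikes about, which are no part of the job. What is shaped like the part that bears tube_85_center but orange or purple is not meant.

How it is judged:
By the outcome, as a careful person would: the job done as asked, in the order asked, and still so for the second after the job is handed in, with the robot touching nothing.
It also fails if it takes over 99 s, if anything falls off the work surface, if the arm or the gripper's body presses on something with over 40 N, if the wrist force passes 120 N, or if a joint passes its speed limit or range.

## Working session

There is one attempt and no reset: what is moved stays moved. The work goes in short steps, Python scripts to look and compute and a tool call to move; the robot and the scene stay as the last step left them, time stands still between calls to the robot, and variables do not carry over. Pictures are saved under pics/ and viewed, at most 14 in all, crops included, and the job is handed in when it is done.

Besides the shell and the picture viewer there is one more tool, called after "Emit:" in YAML: its name, and indented under it one key for each argument. servo_tool: Moves the arm, as the interface text tells. Its arguments: {"type":"object","properties":{"series":{"type":"string"}},"required":["series"]}

```bash
mkdir -p pics; ls
cat > h.py <<'E'
import numpy as np, cv2
from bench import ctrl
from scipy.spatial.transform import Rotation as R
def pose():
    o=ctrl.get_obs(); w,x,y,z=o["eef_rot"]; T=np.eye(4); T[:3,:3]=R.from_quat([x,y,z,w]).as_matrix(); T[:3,3]=o["eef_pos"]; return T
def cam(n):
    T=pose(); c=ctrl.camera(n); c["X"]=T@c["T_tool_cam"] if n=="wrist" else c["extrinsics"]
    c["X"]=np.array(c["X"]); c["f"]=192/np.tan(np.radians(c["fovy"])/2); return c
def save(c,n): cv2.imwrite("pics/"+n,cv2.cvtColor(c["img"],cv2.COLOR_RGB2BGR))
def ray(c,uv,h):
    uv=np.atleast_2d(uv).astype(float); d=np.c_[(uv[:,0]-c["cx"])/c["f"],(uv[:,1]-c["cy"])/c["f"],np.ones(len(uv))]@c["X"][:3,:3].T
    o=c["X"][:3,3]; return o+d*((h-o[2])/d[:,2])[:,None]
def cloud(c):
    v,u=np.mgrid[:384,:512]; z=c["z_map"]; P=np.stack([(u-c["cx"])/c["f"]*z,(v-c["cy"])/c["f"]*z,z],-1); return P@c["X"][:3,:3].T+c["X"][:3,3]
E
python3 - <<'E'
from h import *
for n in ("scene","top"):
    c=cam(n); save(c,n+"0.png"); print(n,c["fovy"],c["cx"],c["cy"],c["X"].round(3).tolist(), (c["z_map"]>0).mean())
print(ctrl.get_obs())
E
```

```text
pics
scene 43.71425728783932 253.82785253146477 192.32057666257003 [[0.288, 0.606, -0.742, 1.37], [0.958, -0.194, 0.213, -0.233], [-0.015, -0.772, -0.636, 0.791], [0.0, 0.0, 0.0, 1.0]] 0.9956715901692709
top 56.33585730599518 259.22605462613035 186.62594508643707 [[0.003, -0.99, 0.142, 0.379], [-0.999, 0.002, 0.036, -0.013], [-0.036, -0.142, -0.989, 0.785], [0.0, 0.0, 0.0, 1.0]] 0.996246337890625
{'time_s': 0.1, 'q': array([-1.39729901e+00,  1.81461013e-01,  1.60791599e+00, -7.72844845e-07,
        1.35384854e+00, -2.06307481e-01]), 'dq': array([ 2.09246773e-03, -5.53451918e-04, -6.58039363e-05,  1.35245846e-04,
        1.74597149e-04, -9.03970980e-04]), 'joint_efforts': array([ 5.39080083e-04, -4.45878410e+01, -3.52238846e+01, -2.07524108e-04,
        4.15426548e-03, -1.38879517e-05]), 'eef_pos': array([ 0.2131033 , -0.53354092,  0.2554736 ]), 'eef_rot': array([-8.16342060e-04,  9.82022320e-01,  1.88763069e-01,  1.30160127e-05]), 'wrist_force': array([-0.11061598,  0.45050624, -0.16102285]), 'torque': array([-0.00688406, -0.01841299,  0.01136863]), 'grasp_force': 0.0, 'opening': 0.9979779301882142}
```

View pics/top0.png

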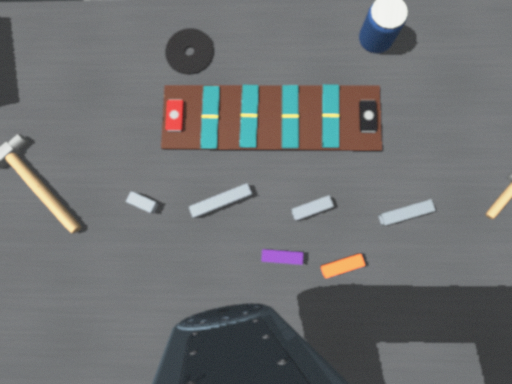

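View pics/scene0.png

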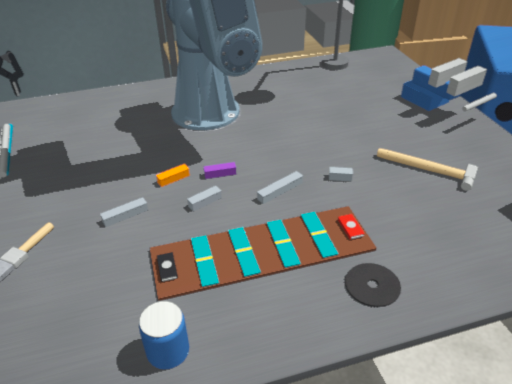

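Top view: the red magnet is at (174,115), the rests at x ≈ 210/250/290/330, y ≈ 116, and the black block at (369,115). The grey tubes are at (142,202) shortest, (313,208), (407,212), and (221,200) longest. The orange (343,266) and purple (283,257) bars are look-alikes. Next I measure all of these from both views.

```bash
cat > meas.py <<'E'
from h import *
def blobs(c,kind,amin=120):
    hsv=cv2.cvtColor(c["img"],cv2.COLOR_RGB2HSV); P=cloud(c); H,S,V=[hsv[...,i].astype(int) for i in range(3)]
    if kind=="teal": m=(H>78)&(H<100)&(S>130)&(V>70)
    if kind=="yellow": m=(H>22)&(H<40)&(S>90)&(V>120)
    if kind=="red": m=((H<6)|(H>174))&(S>180)&(V>120)
    if kind=="grey": m=(S<60)&(V>105)&(P[...,2]>0.012)&(P[...,2]<.05)
    m&=(P[...,0]>.25)&(P[...,0]<.75)&(np.abs(P[...,1])<.5)
    n,L,st,ce=cv2.connectedComponentsWithStats(m.astype(np.uint8))
    for i in range(1,n):
        if st[i,4]>=amin: yield L==i,ce[i],P
def rect(c,m,h):
    cn=max(cv2.findContours(m.astype(np.uint8),cv2.RETR_EXTERNAL,cv2.CHAIN_APPROX_NONE)[0],key=cv2.contourArea)[:,0]
    W=ray(c,cn,h)[:,:2]*1000; (x,y),(a,b),t=cv2.minAreaRect(W.astype(np.float32))
    if a<b: a,b,t=b,a,t+90
    return x,y,a,b,(t+90)%180-90
E
python3 - <<'E'
from meas import *
for n in ("top","scene"):
    c=cam(n); print(n)
    for k,h,a in (("grey",.025,120),("teal",.016,150),("yellow",.016,12),("red",.022,60)):
        for m,ce,P in blobs(c,k,a): 
            x,y,L,w,t=rect(c,m,h); print(k,ce.round(0),"xy %.1f %.1f  %.0fx%.0f ang %.1f"%(x,y,L,w,t),"z",(np.median(P[m][:,2])*1000).round(1),"uvmean ray",(ray(c,ce,h)[0,:2]*1000).round(1))
E
```

```text
top
grey [220. 200.] xy 459.7 99.1  135x27 ang -67.9 z 25.6 uvmean ray [459.8  99. ]
grey [141. 201.] xy 457.2 270.2  62x25 ang 66.5 z 25.5 uvmean ray [457.3 270.5]
grey [312. 207.] xy 444.4 -97.1  86x25 ang -69.8 z 25.6 uvmean ray [444.4 -97.3]
grey [408. 212.] xy 434.7 -294.6  114x25 ang -73.7 z 25.4 uvmean ray [ 435.  -295.9]
teal [250.  98.] xy 691.5 37.0  61x33 ang -2.2 z 16.9 uvmean ray [690.7  37. ]
teal [330.  98.] xy 689.6 -142.7  62x33 ang -4.1 z 16.8 uvmean ray [ 689.3 -142.9]
teal [211. 100.] xy 689.2 125.5  60x33 ang -1.5 z 16.8 uvmean ray [689.1 125.6]
teal [290.  99.] xy 688.4 -53.0  61x31 ang -0.7 z 16.7 uvmean ray [688.5 -52.4]
teal [248. 133.] xy 611.6 39.8  62x33 ang -0.5 z 16.7 uvmean ray [611.4  40. ]
teal [290. 133.] xy 610.9 -52.4  62x31 ang -0.4 z 16.7 uvmean ray [610.6 -52.4]
teal [330. 132.] xy 611.1 -140.3  64x31 ang -1.3 z 16.6 uvmean ray [ 610.2 -140.2]
teal [209. 134.] xy 610.1 127.7  63x31 ang 1.1 z 16.8 uvmean ray [609.7 127.3]
yellow [210. 116.] xy 650.4 127.4  38x5 ang 89.4 z 17.4 uvmean ray [649.7 126.1]
yellow [250. 115.] xy 651.9 38.7  36x5 ang 89
[... 881 characters left out ...]
1.8  65x36 ang -1.7 z 15.2 uvmean ray [ 611.2 -141.9]
teal [288. 254.] xy 691.3 36.4  70x37 ang -2.3 z 15.5 uvmean ray [692.3  36.4]
teal [248. 263.] xy 689.2 -53.9  70x36 ang -0.1 z 15.4 uvmean ray [690.  -54.1]
teal [207. 272.] xy 689.4 -144.4  70x36 ang -1.9 z 15.4 uvmean ray [ 690.7 -144.4]
yellow [318. 232.] xy 649.1 127.2  37x6 ang 89.6 z 15.6 uvmean ray [649.  127.4]
yellow [282. 241.] xy 650.5 38.4  38x6 ang 87.9 z 16.0 uvmean ray [650.5  38.1]
yellow [243. 249.] xy 648.6 -53.1  37x6 ang 89.5 z 15.8 uvmean ray [648.5 -52.6]
yellow [204. 258.] xy 648.9 -142.9  38x6 ang 87.8 z 15.4 uvmean ray [ 648.8 -142.6]
red [350. 225.] xy 653.9 204.6  73x39 ang -1.1 z 21.6 uvmean ray [654.5 203.9]
```

The two views agree: tube tops are at about 25 mm, rest tops at about 16 mm, and the lengths read 62, 86, 114 and 135. I start with the 110 and write a helper that gives moves in tool axes.

```bash
cat > go.py <<'E'
from h import *
import sys
def to(x,y,z,psi):
    T=pose(); d=T[:3,:3].T@(np.array([x,y,z])-T[:3,3]*1000)
    p=np.radians(psi); D=np.array([[np.cos(p),np.sin(p),0],[np.sin(p),-np.cos(p),0],[0,0,-1]])
    r=R.from_matrix(T[:3,:3].T@D).as_rotvec(degrees=True)
    now=np.degrees(np.arctan2(T[1,0],T[0,0])); print("at",(T[:3,3]*1000).round(1),"psi %.1f"%now,"-> shift mm",d.round(1),"turn",r.round(1),"t",round(ctrl.get_obs()["time_s"],1))
if __name__=="__main__": to(*map(float,sys.argv[1:]))
E
python3 go.py 435 -295 150 106.3
python3 - <<'E'
from h import *
c=cam("wrist"); print(c["T_tool_cam"].round(3).tolist(),c["fovy"])
E
```

```text
at [ 213.1 -533.7  255.7] psi 21.8 -> shift mm [ 294.5 -139.4  106. ] turn [ -0.   -0.1 -84.5] t 0.2
[[-0.001, -0.957, -0.29, 0.074], [1.0, -0.001, -0.001, 0.001], [0.001, -0.29, 0.957, -0.118], [0.0, 0.0, 0.0, 1.0]] 67.60024161942883
```

Run:
```python
from h import *
c=cam("top"); i=cv2.resize(c["img"][80:290,110:450],None,fx=2.3,fy=2.3,interpolation=cv2.INTER_CUBIC); c["img"]=i; save(c,"crop.png")
```

```text
(no output)
```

View pics/crop.png

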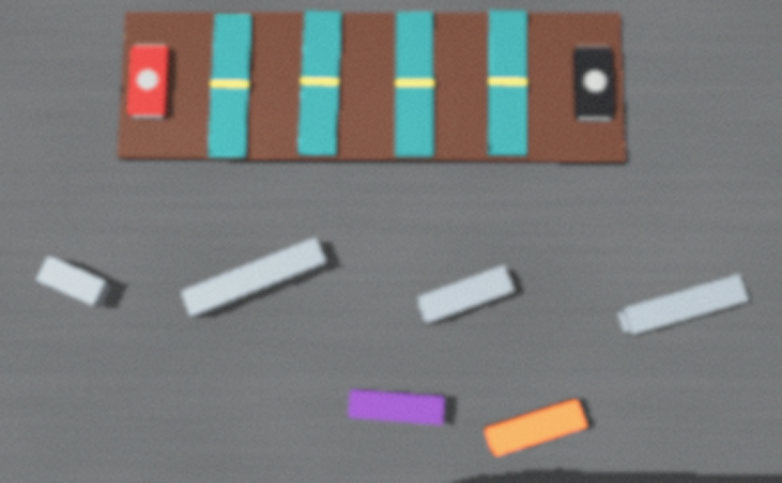

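Emit:
servo_tool:
  series: "-0.4 0.294 -0.139 0.105 0 0 -84.5;-0.4 0.294 -0.139 0.105 0 0 -84.5;-0.4 0.294 -0.139 0.105 0 0 -84.5;-0.4 0.294 -0.139 0.105 0 0 -84.5;-0.4 0.294 -0.139 0.105 0 0 -84.5;-0.4 0.294 -0.139 0.105 0 0 -84.5;-0.4 0.294 -0.139 0.105 0 0 -84.5;-0.4 0.294 -0.139 0.105 0 0 -84.5;-0.4 0.294 -0.139 0.105 0 0 -84.5;-0.4 0.294 -0.139 0.105 0 0 -84.5;-0.4 0.294 -0.139 0.105 0 0 -84.5;-0.4 0.294 -0.139 0.105 0 0 -84.5"

```text
time_s: 1.3
eef_pos: [0.435, -0.2953, 0.1511]
eef_rot: [-0.0, 0.597, 0.802, 0.0]
wrist_force: [-0.2, -0.1, -0.3]
opening: 0.697
grasp_force: 0.0
```

The crop shows grey tubes of four lengths in the order 60, 135, 85, 110 from left to right. The orange and purple bars are look-alikes and get left alone. Now a close look with the wrist camera.

```bash
cat > look.py <<'E'
from meas import *
import sys
def look(kind="grey",h=.025,name=None,amin=400):
    c=cam("wrist")
    if name: save(c,name)
    for m,ce,P in blobs(c,kind,amin):
        v=np.abs(P[...,2]-h)<.005
        mm=cv2.morphologyEx((m&v).astype(np.uint8),cv2.MORPH_OPEN,np.ones((3,3)))
        if mm.sum()<amin: continue
        print(kind,ce.round(0),"xy %.1f %.1f %.0fx%.0f ang %.1f"%rect(c,mm,h),"z",(np.median(P[m&v][:,2])*1000).round(1))
if __name__=="__main__": look(name=sys.argv[1] if len(sys.argv)>1 else None)
E
python3 look.py w1.png; python3 go.py 435 -295 150 106.3
```

```text
grey [250. 185.] xy 434.4 -297.7 110x25 ang -73.7 z 25.3
at [ 434.9 -295.6  151.2] psi 106.9 -> shift mm [0.5 0.2 1.2] turn [-0.  -0.   0.6] t 1.4
```

View pics/w1.png

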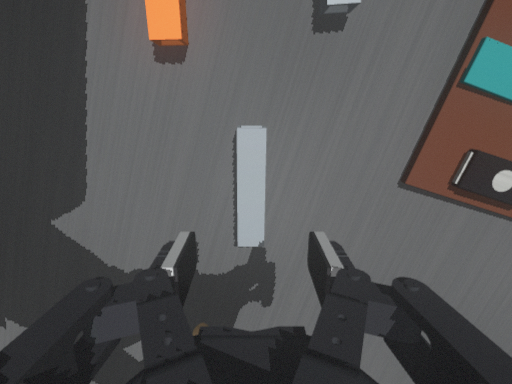

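The wrist picture shows the whole 110 tube between the fingers, at (251,187), measuring 110x25 at 25.3 mm high. That matches, so I descend, grip and lift.

Emit:
servo_tool:
  series: "-0.4 -0.002 -0.001 0.04 0 0 0.6;-0.4 -0.002 -0.001 0.08 0 0 0.6;-0.4 -0.002 -0.001 0.11 0 0 0.6;-0.4 -0.002 -0.001 0.121 0 0 0.6;-0.4 -0.002 -0.001 0.121 0 0 0.6;1 -0.002 -0.001 0.121 0 0 0.6;1 -0.002 -0.001 0.121 0 0 0.6;1 -0.002 -0.001 0.121 0 0 0.6;1 -0.002 -0.001 0.121 0 0 0.6;1 -0.002 -0.001 0.121 0 0 0.6;1 -0.002 -0.001 0.121 0 0 0.6;1 -0.002 -0.001 0.121 0 0 0.6"

```text
time_s: 2.35
eef_pos: [0.4358, -0.2997, 0.0328]
eef_rot: [0.002, 0.604, 0.797, -0.0]
wrist_force: [0.2, -0.2, 7.6]
opening: 0.276
grasp_force: 60.3
```

```bash
python3 go.py 434.4 -297.7 130 106.3;  python3 go.py 649.5 -52.9 130 179.6
```

```text
at [ 435.8 -299.7   32.8] psi 105.7 -> shift mm [  1.9  -0.6 -97.2] turn [ 0.1  0.2 -0.6] t 2.4
at [ 435.8 -299.7   32.8] psi 105.7 -> shift mm [179.6 272.6 -97.4] turn [ -0.1   0.3 -73.9] t 2.4
```

Emit:
servo_tool:
  series: "1 0 0 -0.04 0 0 0;1 0.01 0.02 -0.08 0 0 -7;1 0.18 0.272 -0.1 0 0 -73.9;1 0.18 0.272 -0.1 0 0 -73.9;1 0.18 0.272 -0.1 0 0 -73.9;1 0.18 0.272 -0.1 0 0 -73.9;1 0.18 0.272 -0.1 0 0 -73.9;1 0.18 0.272 -0.1 0 0 -73.9;1 0.18 0.272 -0.1 0 0 -73.9;1 0.18 0.272 -0.1 0 0 -73.9;1 0.18 0.272 -0.1 0 0 -73.9;1 0.18 0.272 -0.1 0 0 -73.9"

```text
time_s: 3.35
eef_pos: [0.6485, -0.0496, 0.1312]
eef_rot: [0.001, -0.001, 1.0, -0.0]
wrist_force: [-0.3, 0.4, -2.8]
opening: 0.277
grasp_force: 59.7
```

```bash
python3 - <<'E'
from h import *
c=cam("wrist"); save(c,"w2.png"); P=cloud(c); print(ctrl.get_obs()["wrist_force"])
T=pose(); print(T[:3,3]*1000)
E
python3 go.py 651.8 -52.9 46 179.6
```

```text
[ 0.08132087 -0.35252391 -2.25716167]
[648.04307712 -50.25617891 131.01823703]
at [648.  -50.3 131. ] psi 180.0 -> shift mm [-3.7 -2.6 85. ] turn [-0.   0.   0.4] t 3.4
```

View pics/w2.png

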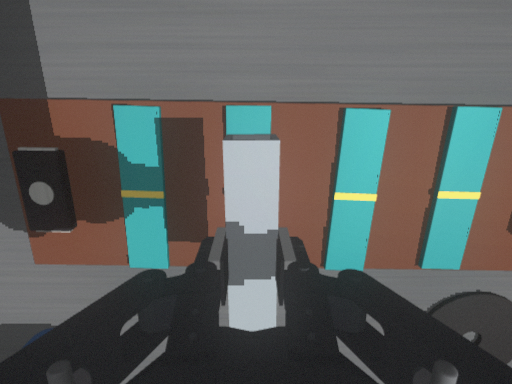

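The wrist view shows the held 110 level at (252,230), over rest 3, which runs at columns 225–272. Its far end is at row 137. I measure the held tube's centre and the other rests from here.

```bash
cat > held.py <<'E'
from meas import *
def held():
    T=pose(); c=cam("wrist"); P=cloud(c); Q=(P-T[:3,3])@T[:3,:3]*1000  # tool coords
    hsv=cv2.cvtColor(c["img"],cv2.COLOR_RGB2HSV)
    m=(np.abs(Q[...,1])<9)&(Q[...,2]>0)&(Q[...,2]<40)&(np.abs(Q[...,0])<90)&(hsv[...,2]>110)
    q=Q[m]; z=np.median(q[:,2]); q=q[np.abs(q[:,2]-z)<4]; lo,hi=np.percentile(q[:,0],[.3,99.7])
    far=q[q[:,0]>hi-8][:,2].mean(); near=q[q[:,0]<lo+8][:,2].mean()
    print("held x from %.1f to %.1f len %.1f mid %.1f; top z %.1f far %.1f near %.1f"%(lo,hi,hi-lo,(lo+hi)/2,z,far,near))
    for m,ce,P in blobs(c,"yellow",30): print("yellow",ce.round(0),"%.1f %.1f %.0fx%.0f %.1f"%rect(c,m,.016))
    for m,ce,P in blobs(c,"teal",500): print("teal",ce.round(0),"%.1f %.1f %.0fx%.0f %.1f"%rect(c,m,.016))
if __name__=="__main__": held()
E
python3 held.py
```

```text
held x from -43.5 to 57.8 len 101.3 mid 7.2; top z 7.5 far 7.4 near 7.8
yellow [142. 195.] 649.7 -144.2 35x5 88.0
yellow [355. 197.] 651.9 37.9 36x6 87.1
yellow [460. 195.] 650.7 126.1 36x6 89.5
teal [140. 148.] 611.6 -141.9 69x36 -2.1
teal [248. 120.] 588.0 -53.2 34x21 88.5
teal [470. 148.] 612.4 126.6 68x35 -1.3
teal [362. 150.] 613.8 39.1 69x35 -2.3
teal [147. 233.] 687.8 -144.2 68x36 -1.7
teal [449. 233.] 688.0 124.7 67x35 -1.7
teal [350. 235.] 689.7 36.1 68x35 -2.6
```

Emit:
servo_tool:
  series: "1 -0.003 0 0.03 0 0 0;1 -0.003 0 0.06 0 0 0;1 -0.003 0 0.07 0 0 0;1 -0.003 0 0.07 0 0 0;1 -0.003 0 0.07 0 0 0"

```text
time_s: 3.87
eef_pos: [0.6503, -0.0516, 0.0605]
eef_rot: [-0.0, 0.004, 1.0, 0.0]
wrist_force: [0.4, -0.7, -0.6]
opening: 0.276
grasp_force: 59.7
```

```bash
python3 go.py 652.3 -52.9 49 179.6
```

```text
at [650.3 -51.6  60.5] psi 179.5 -> shift mm [-2.  -1.3 11.4] turn [ 0.  -0.1 -0.1] t 3.9
```

Emit:
servo_tool:
  series: "1 -0.002 -0.001 0.005 0 0 0;1 -0.002 -0.001 0.0095 0 0 0;1 -0.002 -0.001 0.0115 0 0 0;1 -0.002 -0.001 0.0115 0 0 0;0.1 -0.002 -0.001 0.0115 0 0 0;0.1 -0.002 -0.001 0.0115 0 0 0;0.1 -0.002 -0.001 0.0115 0 0 0;0.1 -0.002 -0.001 -0.03 0 0 0;0.1 -0.002 -0.001 -0.07 0 0 0;0 -0.002 -0.001 -0.09 0 0 0;0 -0.002 -0.001 -0.09 0 0 0"

```text
time_s: 4.78
eef_pos: [0.6566, -0.0533, 0.1577]
eef_rot: [0.006, 0.004, 1.0, -0.001]
wrist_force: [0.6, -0.3, 1.4]
opening: 0.502
grasp_force: 0.0
```

```bash
python3 look.py
python3 - <<'E'
from meas import *
c=cam("top")
for m,ce,P in blobs(c,"grey",80):
    z=np.median(P[m][:,2]); print(ce.round(0),"%.1f %.1f %.0fx%.0f %.1f"%rect(c,m,round(z,3)),z)
E
python3 go.py 444.4 -97.3 150 110.2
```

```text
[ 49. 204.] 453.9 474.3 78x6 44.8 0.026070522742608238
at [653.5 -52.6 152. ] psi 179.6 -> shift mm [208.7 -46.3   1.4] turn [ 0.1  0.2 69.4] t 4.9
```

Run:
```python
from look import *
look("grey",.041,"w3.png"); look("yellow",.016,None,20)
```

```text
grey [252. 184.] xy 649.5 -53.7 109x25 ang 0.3 z 41.3
yellow [233. 183.] xy 649.4 -69.6 5x3 ang -1.5 z 17.0
yellow [268. 184.] xy 649.7 -37.7 5x3 ang 0.4 z 16.7
yellow [448. 183.] xy 650.2 126.1 36x6 ang 87.8 z 16.8
yellow [152. 185.] xy 649.7 -144.1 35x5 ang 89.5 z 16.7
yellow [351. 185.] xy 651.8 37.7 35x6 ang 89.5 z 16.8
```

Emit:
servo_tool:
  series: "-0.4 0.208 -0.046 0 0 0 69.5;-0.4 0.208 -0.046 0 0 0 69.5;-0.4 0.208 -0.046 0 0 0 69.5;-0.4 0.208 -0.046 0 0 0 69.5;-0.4 0.208 -0.046 0 0 0 69.5;-0.4 0.208 -0.046 0 0 0 69.5;-0.4 0.208 -0.046 0 0 0 69.5;-0.4 0.208 -0.046 0 0 0 69.5;-0.4 0.208 -0.046 0 0 0 69.5;-0.4 0.208 -0.046 0 0 0 69.5;-0.4 0.208 -0.046 0 0 0 69.5;-0.4 0.208 -0.046 0 0 0 69.5"

```text
time_s: 5.98
eef_pos: [0.4434, -0.0965, 0.1491]
eef_rot: [-0.001, 0.572, 0.82, -0.0]
wrist_force: [-0.3, -0.3, 0.5]
opening: 0.7
grasp_force: 0.0
```

```bash
python3 look.py; python3 go.py 444.4 -97.3 150 110.2
```

```text
grey [364.  27.] xy 478.8 52.2 37x25 ang -68.1 z 25.3
grey [252. 188.] xy 443.9 -98.2 85x25 ang -69.8 z 25.3
at [443.6 -96.5 149.3] psi 110.2 -> shift mm [-1.   0.5 -0.7] turn [-0.1 -0.1  0. ] t 6.0
```

The 110 lies at (649.5,-53.7), on its line, at angle 0.3°. Now I pick the 85.

Emit:
servo_tool:
  series: "-0.4 -0.002 0 0.04 0 0 0;-0.4 -0.002 0 0.08 0 0 0;-0.4 -0.002 0 0.11 0 0 0;-0.4 -0.002 0 0.117 0 0 0;-0.4 -0.002 0 0.117 0 0 0;1 -0.002 0 0.117 0 0 0;1 -0.002 0 0.117 0 0 0;1 -0.002 0 0.117 0 0 0;1 -0.002 0 0.117 0 0 0;1 -0.002 0 0.117 0 0 0;1 -0.002 0 0.117 0 0 0;1 -0.002 0 0.117 0 0 0"

```text
time_s: 7.03
eef_pos: [0.4468, -0.0996, 0.0355]
eef_rot: [0.002, 0.573, 0.82, 0.0]
wrist_force: [-0.4, 0.4, 7.0]
opening: 0.275
grasp_force: 59.8
```

```bash
python3 go.py 651.8 37.7 135 177.9
```

```text
at [446.8 -99.6  35.5] psi 110.1 -> shift mm [ 58.2 240.  -98.9] turn [  0.    0.3 -67.8] t 7.0
```

Emit:
servo_tool:
  series: "1 0 0 -0.04 0 0 0;1 0.01 0.02 -0.08 0 0 -7;1 0.058 0.24 -0.1 0 0 -67.8;1 0.058 0.24 -0.1 0 0 -67.8;1 0.058 0.24 -0.1 0 0 -67.8;1 0.058 0.24 -0.1 0 0 -67.8;1 0.058 0.24 -0.1 0 0 -67.8;1 0.058 0.24 -0.1 0 0 -67.8;1 0.058 0.24 -0.1 0 0 -67.8;1 0.058 0.24 -0.1 0 0 -67.8;1 0.058 0.24 -0.1 0 0 -67.8;1 0.058 0.24 -0.1 0 0 -67.8"

```text
time_s: 8.03
eef_pos: [0.6507, 0.0384, 0.1343]
eef_rot: [0.001, 0.017, 1.0, -0.0]
wrist_force: [-0.1, 0.7, -1.6]
opening: 0.273
grasp_force: 59.7
```

Emit:
servo_tool:
  series: "1 0 0 0.035 0 0 0;1 0 0 0.065 0 0 0;1 0 0 0.07 0 0 0;1 0 0 0.07 0 0 0;1 0 0 0.07 0 0 0;1 0 0 0.07 0 0 0"

```text
time_s: 8.53
eef_pos: [0.6522, 0.0379, 0.0658]
eef_rot: [0.002, 0.019, 1.0, -0.0]
wrist_force: [0.7, 0.5, -0.7]
opening: 0.274
grasp_force: 59.6
```

```bash
python3 held.py; python3 go.py 651.8 37.7 49 177.9
```

```text
held x from -40.3 to 44.8 len 85.0 mid 2.3; top z 10.3 far 10.2 near 10.4
yellow [393. 216.] 650.2 125.9 36x6 87.8
yellow [279. 223.] 652.6 54.7 6x2 -0.7
yellow [132. 224.] 650.0 -38.7 5x4 -0.6
teal [401. 151.] 612.4 126.5 69x35 -1.5
teal [255. 131.] 613.8 39.3 68x35 -2.2
teal [ 96. 126.] 596.4 -52.3 38x37 -0.6
teal [389. 253.] 683.3 124.7 59x35 -1.3
teal [ 10. 295.] 691.7 -125.9 66x19 -16.6
at [652.3  37.8  66. ] psi 177.8 -> shift mm [ 0.6 -0.2 17. ] turn [-0.   0.2 -0.1] t 8.6
```

Emit:
servo_tool:
  series: "1 -0.002 0 0.006 0 0 0;1 -0.002 0 0.012 0 0 0;1 -0.002 0 0.0145 0 0 0;1 -0.002 0 0.0145 0 0 0;1 -0.002 0 0.0145 0 0 0;0.1 -0.002 0 0.0145 0 0 0;0.1 -0.002 0 0.0145 0 0 0;0.1 -0.002 0 0.0145 0 0 0;0.1 -0.002 0 -0.03 0 0 0;0.1 -0.002 0 -0.07 0 0 0;0 -0.002 0 -0.09 0 0 0;0 -0.002 0 -0.09 0 0 0"

```text
time_s: 9.58
eef_pos: [0.6563, 0.0377, 0.16]
eef_rot: [0.005, 0.019, 1.0, -0.001]
wrist_force: [0.0, -0.5, 0.3]
opening: 0.501
grasp_force: 0.0
```

```bash
python3 - <<'E'
from look import *
look("grey",.041); look("yellow",.016,None,15)
E
python3 go.py 459.7 99.1 150 112.1
```

```text
grey [145. 143.] xy 614.8 -52.8 40x27 ang 0.2 z 41.2
grey [252. 180.] xy 651.3 37.0 84x25 ang -2.4 z 41.3
grey [157. 224.] xy 686.2 -52.6 37x27 ang 0.3 z 41.2
yellow [347. 175.] xy 650.4 125.8 36x5 ang 87.8 z 16.8
yellow [170. 181.] xy 649.4 -38.7 4x3 ang -6.9 z 16.9
yellow [269. 180.] xy 652.4 53.3 5x4 ang -1.3 z 16.6
yellow [ 59. 185.] xy 649.3 -144.1 35x4 ang 87.8 z 16.6
at [653.   38.  154.2] psi 177.9 -> shift mm [195.5  53.9   3.8] turn [ 0.1  0.1 65.8] t 9.7
```

The 85 is on its line. Next is the 135.

Emit:
servo_tool:
  series: "-0.4 0.195 0.054 0.004 0 0 65.8;-0.4 0.195 0.054 0.004 0 0 65.8;-0.4 0.195 0.054 0.004 0 0 65.8;-0.4 0.195 0.054 0.004 0 0 65.8;-0.4 0.195 0.054 0.004 0 0 65.8;-0.4 0.195 0.054 0.004 0 0 65.8;-0.4 0.195 0.054 0.004 0 0 65.8;-0.4 0.195 0.054 0.004 0 0 65.8;-0.4 0.195 0.054 0.004 0 0 65.8;-0.4 0.195 0.054 0.004 0 0 65.8;-0.4 0.195 0.054 0.004 0 0 65.8;-0.4 0.195 0.054 0.004 0 0 65.8"

```text
time_s: 10.68
eef_pos: [0.4589, 0.0992, 0.1482]
eef_rot: [-0.001, 0.557, 0.83, -0.001]
wrist_force: [-0.2, -0.8, -0.1]
opening: 0.699
grasp_force: 0.0
```

```bash
python3 look.py; python3 go.py 459.7 99.1 33 112.1
```

```text
grey [321.   8.] xy 453.8 245.7 30x15 ang 22.2 z 25.3
grey [253. 179.] xy 460.2 98.1 135x25 ang -68.3 z 25.3
at [459.1  99.2 148.5] psi 112.2 -> shift mm [ -0.4   0.7 115.5] turn [-0.1 -0.   0.1] t 10.7
```

Emit:
servo_tool:
  series: "-0.4 -0.002 0.001 0.04 0 0 0.5;-0.4 -0.002 0.001 0.08 0 0 0.5;-0.4 -0.002 0.001 0.11 0 0 0.5;-0.4 -0.002 0.001 0.117 0 0 0.5;-0.4 -0.002 0.001 0.117 0 0 0.5;1 -0.002 0.001 0.117 0 0 0.5;1 -0.002 0.001 0.117 0 0 0.5;1 -0.002 0.001 0.117 0 0 0.5;1 -0.002 0.001 0.117 0 0 0.5;1 -0.002 0.001 0.117 0 0 0.5;1 -0.002 0.001 0.117 0 0 0.5;1 -0.002 0.001 0.117 0 0 0.5"

```text
time_s: 11.73
eef_pos: [0.4633, 0.0977, 0.0345]
eef_rot: [0.002, 0.562, 0.827, 0.001]
wrist_force: [-1.3, -0.2, 7.0]
opening: 0.272
grasp_force: 60.1
```

```bash
python3 go.py 649.6 -143.6 135 178
```

```text
at [463.3  97.7  34.5] psi 111.6 -> shift mm [-293.1   84.9  -99.6] turn [  0.1   0.2 -66.4] t 11.7
```

Emit:
servo_tool:
  series: "1 0 0 -0.04 0 0 0;1 -0.02 0.005 -0.08 0 0 -7;1 -0.293 0.085 -0.1 0 0 -66.4;1 -0.293 0.085 -0.1 0 0 -66.4;1 -0.293 0.085 -0.1 0 0 -66.4;1 -0.293 0.085 -0.1 0 0 -66.4;1 -0.293 0.085 -0.1 0 0 -66.4;1 -0.293 0.085 -0.1 0 0 -66.4;1 -0.293 0.085 -0.1 0 0 -66.4;1 -0.293 0.085 -0.1 0 0 -66.4;1 -0.293 0.085 -0.1 0 0 -66.4;1 -0.293 0.085 -0.1 0 0 -66.4"

```text
time_s: 12.73
eef_pos: [0.6482, -0.1443, 0.1328]
eef_rot: [0.0, 0.018, 1.0, -0.0]
wrist_force: [-0.9, 0.2, -1.6]
opening: 0.277
grasp_force: 60.0
```

```bash
python3 held.py; python3 go.py 649.6 -143.6 65 178
```

```text
held x from -44.9 to 69.2 len 114.0 mid 12.1; top z 9.3 far 9.2 near 9.5
yellow [448. 189.] 651.5 22.6 5x4 -4.3
yellow [341. 190.] 649.6 -68.6 6x4 87.9
teal [481. 119.] 594.6 39.9 35x29 87.9
teal [365. 112.] 586.0 -53.6 35x17 87.9
teal [448. 251.] 708.4 35.2 35x28 87.9
at [ 648.  -143.7  132.7] psi 177.9 -> shift mm [-1.6  0.2 67.7] turn [ 0.   0.  -0.1] t 12.8
```

Emit:
servo_tool:
  series: "1 -0.003 0 0.035 0 0 0;1 -0.003 0 0.063 0 0 0;1 -0.003 0 0.068 0 0 0;1 -0.003 0 0.068 0 0 0;1 -0.003 0 0.068 0 0 0;1 -0.003 0 0.068 0 0 0"

```text
time_s: 13.28
eef_pos: [0.6525, -0.1439, 0.0667]
eef_rot: [0.002, 0.018, 1.0, -0.001]
wrist_force: [0.2, 0.2, -0.8]
opening: 0.277
grasp_force: 59.9
```

```bash
python3 go.py 651.5 -143.6 51 178
```

```text
at [ 652.5 -143.9   66.7] psi 178.0 -> shift mm [ 1.   0.3 15.7] turn [-0.1  0.2 -0. ] t 13.3
```

Emit:
servo_tool:
  series: "1 0.0005 0 0.006 0 0 0;1 0.0005 0 0.012 0 0 0;1 0.0005 0 0.0155 0 0 0;1 0.0005 0 0.0155 0 0 0;1 0.0005 0 0.0155 0 0 0;0.1 0.0005 0 0.0155 0 0 0;0.1 0.0005 0 0.0155 0 0 0;0.1 0.0005 0 0.0155 0 0 0;0.1 0.0005 0 -0.03 0 0 0;0.1 0.0005 0 -0.07 0 0 0;0 0.0005 0 -0.09 0 0 0;0 0.0005 0 -0.09 0 0 0"

```text
time_s: 14.28
eef_pos: [0.6544, -0.145, 0.1616]
eef_rot: [0.005, 0.018, 1.0, -0.002]
wrist_force: [0.5, -0.8, 0.0]
opening: 0.5
grasp_force: 0.0
```

```bash
python3 - <<'E'
from look import *
look("grey",.041); look("yellow",.016,None,15)
E
python3 go.py 457.2 271 150 -113.5
```

```text
grey [253. 176.] xy 649.6 -144.7 134x25 ang -2.1 z 41.4
grey [360. 175.] xy 649.9 -53.5 110x25 ang 0.1 z 41.4
grey [466. 176.] xy 651.9 37.2 85x25 ang -2.5 z 41.4
yellow [432. 175.] xy 651.2 22.8 5x4 ang 8.3 z 17.1
yellow [334. 177.] xy 649.4 -68.9 5x5 ang 2.6 z 16.9
yellow [270. 180.] xy 650.1 -128.3 5x4 ang -1.1 z 16.6
at [ 651.3 -143.9  155.7] psi 178.0 -> shift mm [208.8 407.7   4.8] turn [ -0.1   0.1 -68.5] t 14.4
```

The first three are right. Last is the 60.

Emit:
servo_tool:
  series: "-0.4 0.209 0.408 0.005 0 0 -68.5;-0.4 0.209 0.408 0.005 0 0 -68.5;-0.4 0.209 0.408 0.005 0 0 -68.5;-0.4 0.209 0.408 0.005 0 0 -68.5;-0.4 0.209 0.408 0.005 0 0 -68.5;-0.4 0.209 0.408 0.005 0 0 -68.5;-0.4 0.209 0.408 0.005 0 0 -68.5;-0.4 0.209 0.408 0.005 0 0 -68.5;-0.4 0.209 0.408 0.005 0 0 -68.5;-0.4 0.209 0.408 0.005 0 0 -68.5;-0.4 0.209 0.408 0.005 0 0 -68.5;-0.4 0.209 0.408 0.005 0 0 -68.5"

```text
time_s: 15.38
eef_pos: [0.451, 0.2767, 0.1471]
eef_rot: [-0.002, -0.551, 0.835, 0.002]
wrist_force: [0.2, -0.8, -0.4]
opening: 0.698
grasp_force: 0.0
```

Emit:
servo_tool:
  series: "-0.4 0 0 0 0 0 0;-0.4 0 0 0 0 0 0"

```text
time_s: 15.55
eef_pos: [0.4555, 0.2712, 0.148]
eef_rot: [-0.001, -0.548, 0.836, 0.0]
wrist_force: [0.0, 0.9, -0.7]
opening: 0.703
grasp_force: 0.0
```

```bash
python3 look.py; python3 go.py 457.2 271 33 -113.5
```

```text
grey [249. 189.] xy 457.3 270.1 60x25 ang 66.4 z 25.4
at [456.1 270.6 148.3] psi -113.6 -> shift mm [ -1.   -1.  115.3] turn [ 0.1 -0.1 -0.1] t 15.6
```

Emit:
servo_tool:
  series: "-0.4 0 -0.001 0.04 0 0 0;-0.4 0 -0.001 0.08 0 0 0;-0.4 0 -0.001 0.11 0 0 0;-0.4 0 -0.001 0.117 0 0 0;-0.4 0 -0.001 0.117 0 0 0;1 0 -0.001 0.117 0 0 0;1 0 -0.001 0.117 0 0 0;1 0 -0.001 0.117 0 0 0;1 0 -0.001 0.117 0 0 0;1 0 -0.001 0.117 0 0 0;1 0 -0.001 0.117 0 0 0;1 0 -0.001 0.117 0 0 0"

```text
time_s: 16.6
eef_pos: [0.4592, 0.2717, 0.0348]
eef_rot: [0.002, -0.548, 0.836, -0.001]
wrist_force: [0.3, -1.2, 6.5]
opening: 0.277
grasp_force: 59.8
```

```bash
python3 go.py 650.2 126.1 135 178.6
```

```text
at [459.2 271.7  34.8] psi -113.5 -> shift mm [  57.  -233.6  -99.5] turn [-0.1  0.3 67.9] t 16.6
```

Emit:
servo_tool:
  series: "1 0 0 -0.04 0 0 0;1 0.005 -0.02 -0.08 0 0 7;1 0.057 -0.233 -0.1 0 0 67.9;1 0.057 -0.233 -0.1 0 0 67.9;1 0.057 -0.233 -0.1 0 0 67.9;1 0.057 -0.233 -0.1 0 0 67.9;1 0.057 -0.233 -0.1 0 0 67.9;1 0.057 -0.233 -0.1 0 0 67.9;1 0.057 -0.233 -0.1 0 0 67.9;1 0.057 -0.233 -0.1 0 0 67.9;1 0.057 -0.233 -0.1 0 0 67.9;1 0.057 -0.233 -0.1 0 0 67.9"

```text
time_s: 17.6
eef_pos: [0.6482, 0.1258, 0.1332]
eef_rot: [0.001, 0.014, 1.0, 0.0]
wrist_force: [0.4, -0.6, 0.2]
opening: 0.277
grasp_force: 59.4
```

Emit:
servo_tool:
  series: "1 -0.001 0 0.035 0 0 0;1 -0.001 0 0.06 0 0 0;1 -0.001 0 0.068 0 0 0;1 -0.001 0 0.068 0 0 0;1 -0.001 0 0.068 0 0 0;1 -0.001 0 0.068 0 0 0"

```text
time_s: 18.1
eef_pos: [0.6504, 0.126, 0.0664]
eef_rot: [0.002, 0.012, 1.0, 0.0]
wrist_force: [0.9, 0.4, -1.1]
opening: 0.275
grasp_force: 59.4
```

```bash
python3 held.py; python3 go.py 650.2 126.1 51 178.6
```

```text
held x from -28.9 to 31.4 len 60.2 mid 1.3; top z 9.6 far 9.6 near 9.7
yellow [138. 228.] 652.3 52.4 6x5 88.5
teal [254. 142.] 612.3 126.7 68x35 -1.7
teal [107. 142.] 613.7 40.5 69x37 -2.0
teal [ 14. 291.] 689.7 -35.8 70x21 -15.8
teal [253. 310.] 712.6 124.5 35x18 88.5
at [650.5 126.   66.7] psi 178.6 -> shift mm [ 0.4  0.1 15.7] turn [ 0.   0.2 -0. ] t 18.1
```

Emit:
servo_tool:
  series: "1 -0.001 0 0.006 0 0 0;1 -0.001 0 0.012 0 0 0;1 -0.001 0 0.0155 0 0 0;1 -0.001 0 0.0155 0 0 0;1 -0.001 0 0.0155 0 0 0;0.1 -0.001 0 0.0155 0 0 0;0.1 -0.001 0 0.0155 0 0 0;0.1 -0.001 0 0.0155 0 0 0;0.1 -0.001 0 -0.03 0 0 0;0.1 -0.001 0 -0.07 0 0 0;0 -0.001 0 -0.09 0 0 0;0 -0.001 0 -0.09 0 0 0"

```text
time_s: 19.15
eef_pos: [0.6539, 0.126, 0.1613]
eef_rot: [0.006, 0.012, 1.0, 0.0]
wrist_force: [1.2, -0.2, 1.4]
opening: 0.506
grasp_force: 0.0
```

Emit:
servo_tool:
  series: "0 0.15 -0.1 -0.03 0 0 0;0 0.15 -0.1 -0.03 0 0 0;0 0.15 -0.1 -0.03 0 0 0;0 0.15 -0.1 -0.03 0 0 0;0 0.15 -0.1 -0.03 0 0 0;0 0.15 -0.1 -0.03 0 0 0;0 0.15 -0.1 -0.03 0 0 0;0 0.15 -0.1 -0.03 0 0 0"

```text
time_s: 19.82
eef_pos: [0.4981, 0.0298, 0.1841]
eef_rot: [0.0, 0.013, 1.0, 0.0]
wrist_force: [0.2, 0.2, -0.1]
opening: 0.497
grasp_force: 0.0
```

Run:
```python
from look import *
look("grey",.041,"end.png",300); look("yellow",.016,None,10)
c=cam("top")
for m,ce,P in blobs(c,"grey",80): print("top",ce.round(0),"%.1f %.1f %.0fx%.0f %.1f"%rect(c,m,.041))
```

```text
grey [ 94. 275.] xy 599.1 -141.6 37x28 ang -2.0 z 41.2
grey [262. 306.] xy 638.2 37.4 60x25 ang -2.9 z 41.2
top [332. 113.] 646.9 -139.8 139x35 -2.7
top [368. 115.] 640.5 -217.7 22x21 -2.2
top [ 54. 209.] 447.2 448.5 104x24 43.7
```

View pics/end.png

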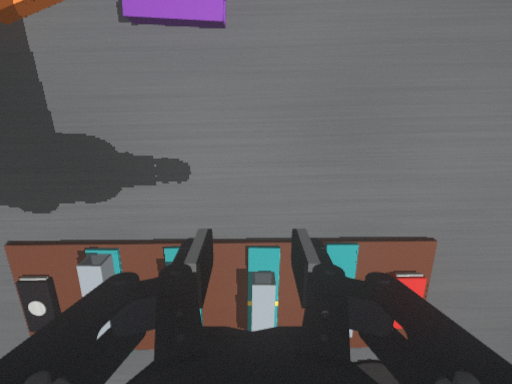

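The wrist view from here shows rests 4 and 2 laid, but the fingers hide the others. I check all four with the scene camera.

Run:
```python
from look import *
c=cam("scene"); P=cloud(c)
m=(np.abs(P[...,2]-.040)<.004)&(P[...,0]>.56)&(P[...,0]<.74)&(np.abs(P[...,1])<.17)
n,L,st,ce=cv2.connectedComponentsWithStats(m.astype(np.uint8))
for i in range(1,n):
    if st[i,4]>80: print(ce[i].round(0),"%.1f %.1f %.0fx%.0f %.1f"%rect(c,L==i,.041))
for m,ce,_ in blobs(c,"yellow",3): print("y",ce.round(0),(ray(c,ce,.016)[0]*1000).round(1))
c["img"]=cv2.resize(c["img"][190:310,130:400],None,fx=2.9,fy=2.9,interpolation=cv2.INTER_CUBIC); save(c,"end2.png")
```

```text
[318. 225.] 651.5 124.3 64x27 -2.8
[282. 234.] 653.1 36.3 89x27 -2.4
[243. 243.] 650.6 -53.7 112x26 0.2
[202. 253.] 651.0 -144.4 139x25 -1.9
y [312. 234.] [648.8 112.7  16. ]
y [276. 242.] [650.5  22.3  16. ]
y [237. 250.] [648.1 -67.1  16. ]
y [212. 257.] [ 649.3 -125.    16. ]
y [196. 260.] [ 647.4 -158.5   16. ]
```

View pics/end2.png

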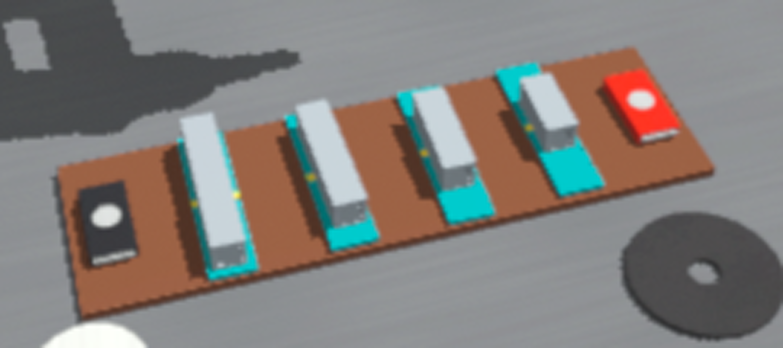

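The crop shows all four tubes flat on their rests and centred, running shortest to longest from the red magnet at (640,100) to the black block. The gripper is clear of them.

```bash
python3 -c "
from bench import ctrl; print(ctrl.hand_in())"
```

```text
the job is handed in; nothing more can be done
None
```

I laid the four tubes flat on their rests in order 60, 85, 110, 135 from the red magnet, each centred to within about 2 mm of its yellow line by the camera checks; the job was handed in at about 20 s, and no verdict came back.

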